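# Bridge the repaired stone and present the clamp arm

### The job

Set up the clamp over the repaired stone: lay the aluminium bar centred in the notches of both timber cheeks so that it bridges the stone, and let go of it. Then lift the black cast clamp arm by its balance point and hold it level and still above the bar, with about 5 cm of clear air between them, its round boss over the red cheek and its toe over the plain one, ready for a colleague to bolt on; finish while still holding it there. Leave the spray bottle, brush, jar and marble offcut where they are.

Things in the scene. Friction and masses are not known exactly. Their poses are not given: they have to be found in the camera images.
- cradle: Fixed plywood board 120 x 270 x 18 mm with a glued stone (at most 62 mm high) between two upright timber cheeks. Origin: centre of the board's underside, on the bench; z up, y along the board towards the red cheek. Cheeks: 40 mm along y, 100 mm along x, centred at y = +95 mm (red) and -95 mm (plain wood); each has on top a notch 40 mm wide in x, open along y, between ears 14 mm high.
- red_cheek (a point): Centre of the notch floor of the red-painted cheek, 90 mm above the bench; axes as the cradle's.
- plain_cheek (a point): Centre of the notch floor of the plain wooden cheek, 90 mm above the bench; axes as the cradle's.
- bar_centre (a point): Centre of the loose aluminium box-section bar, 30 mm wide (x), 250 mm long (y), 20 mm high (z), about 0.25 kg, lying flat on the bench at first; laid in the notches its centre is 100 mm above the bench. Either end may go on either cheek.
- clamp_balance (a point): Balance point of the loose black cast clamp arm (about 0.7 kg): on its shank, 62 mm from the boss axis towards the toe (not mid-length), at mid-height of the shank, 21 mm above its underside. y runs along the arm from toe to boss, z up. The shank is 16 mm wide, 18 mm high, 12 to 30 mm above the underside, and runs from boss to toe.
- clamp_boss (a point): On the axis of the clamp arm's heavy round boss (42 mm diameter, 38 mm high, dark bolt hole with a steel rim on top), 21 mm above its underside; axes as at clamp_balance. The boss stands on the bench.
- clamp_toe (a point): Toe of the clamp arm, a block 18 mm wide, 22 mm along the arm and 30 mm high at the end away from the boss; 190 mm from the boss axis, 21 mm above the underside; axes as at clamp_balance.
- spray_bottle: Loose white spray bottle with a red head, 77 mm diameter, 240 mm tall, bystander; origin under its centre.
- brush: Loose brush with a green handle lying on the bench, bystander, beyond the work; origin under its middle.
- jar: Loose jar, 64 mm diameter, 85 mm tall, bystander, beyond the work; origin under its centre.
- offcut: Loose marble offcut 80 x 60 x 50 mm high, bystander; origin under its centre.
Not all that is in view belongs to the job. Of the things like the part that bears clamp_balance, leave any that is pink; of the rest the smaller one is meant.

How it is judged (in metres and radians):
On the way, in this order (a step that is already met when the one before it is completed fails the run):
1. the bar lies in the notches of both cheeks, let go and at rest (x of bar_centre in the frame of cradle between -0.012 and 0.012 m and y of bar_centre in the frame of cradle between -0.025 and 0.025 m and z of bar_centre in the frame of cradle between 0.094 and 0.106 m and angle between the y axis of bar_centre and the y axis of cradle, either way round below 0.1 rad and contact force between the fingers and bar below 0.3 N and linear speed of bar below 0.03 m/s), for 0.2 s.
2. the clamp arm is lifted level off the bench, gripped at its balance point (angle between clamp_balance's own z axis and vertical below 0.1 rad and horizontal distance between the grasp point and clamp_balance below 0.02 m and contact force between the fingers and clamp_arm above 1 N and height (world z) of clamp_balance above 0.06 m), for 0.2 s.
At the end, for the whole second after the job is handed in: Bar let go in both notches (12 mm across, 25 mm along, 0.1 rad). Clamp arm held still, gripped within 20 mm of its balance point, level within 0.1 rad, 20 to 100 mm above the bar, touching neither bar nor cradle; boss and toe each within 25 mm of their cheek's notch centre (all of step 1 and angle between clamp_balance's own z axis and vertical below 0.1 rad and horizontal distance between the grasp point and clamp_balance below 0.02 m and contact force between the fingers and clamp_arm above 1 N and z of clamp_balance in the frame of cradle between 0.151 and 0.231 m and horizontal distance between clamp_boss and red_cheek below 0.025 m and horizontal distance between clamp_toe and plain_cheek below 0.025 m and contact force between clamp_arm and bar below 0.2 N and contact force between clamp_arm and cradle below 0.2 N and linear speed of clamp_arm below 0.03 m/s and angular speed of clamp_arm below 0.15 rad/s); the arm keeps its last pose, push and grip.
It fails at once if the spray bottle is moved by more than 40 mm (distance of spray_bottle from where it was at the start of the episode above 0.04 m).
It fails at once if the brush is moved by more than 40 mm (distance of brush from where it was at the start of the episode above 0.04 m).
It fails at once if the jar is moved by more than 40 mm (distance of jar from where it was at the start of the episode above 0.04 m).
It fails at once if the marble offcut is moved by more than 40 mm (distance of offcut from where it was at the start of the episode above 0.04 m).
It also fails if it takes over 69 s, if anything falls off the work surface, if the arm or the gripper's body presses on something with over 40 N, if the wrist force passes 120 N, or if a joint passes its speed limit or range.

### The arm

A 6-joint arm with a two-finger parallel gripper is mounted at the origin on the work surface. World frame = base frame: x ahead of the robot, y to its left, z up, the work surface at z = 0. Lengths are in m, angles in degrees, forces in N, time in s.
With the tool pointing down it reaches from about 0.3 to 0.75 m from the base axis. Payload 8.5 kg.
Tool frame: the origin (TCP) lies between the finger pads; the fingertips stand 14 mm ahead of it and the grasp point (between the pads) lies 5 mm behind it; x points along the fingers, z is the direction in which the jaws open and shut, and the axes are right-handed (so a half turn about x gives the same grasp; the last joint's range is limited). The gripper opens to 85 mm and grips with 20 to 120 N. Pads are 22 mm wide; open, the fingers measure 114 mm over their backs; the gripper's body (76 mm by 85 mm) begins 54 mm behind the grasp point. The pads swing forward as they close: fully open they stand 13 mm farther back than shut.
Start: joints at [-87.279, 21.807, 74.336, -0, 83.858, -12.336], TCP at [0.143, -0.531, 0.245] pointing down, gripper open.
Joint ranges: [-178.18, 178.18], [-50.72, 133.34], [12.68, 142.11], [-81.47, 261.47], [9.98, 163.14], [-165.26, 165.26]. Speed limits (degrees/s): [136.94, 136.94, 180, 180, 180, 180].

### API

Orientations are given as a 3x3 rotation matrix whose columns are the frame's x, y, z axes.
In Python, from rig import env gives the robot as it stands.
- The arm moves only by the shell command python3 -m jog 'ROWS' [FORCE]. ROWS is JSON, a list of rows, each a list of 5 numbers: the opening, from -1 (shut) to 1 (fully open), so that 0 is half open, then the shift along the tool's x, y, z in m, then the turn about the tool's x in rad. In form: [[claw, dx, dy, dz, yaw], ...]. A call has 1 to 20 rows; each row is the pose to reach, as a shift and turn from the pose commanded when the call began, along the tool's axes at that moment; what a row does not reach only later rows make up. A row lasts 1/10 s, in which the tool goes at most 50 mm and 8.59 degrees, less where a joint would pass 70% of its speed; a pose out of reach is approached as far as the arm can. A call with a gripper value outside its range is refused whole. The fingers move at their own pace and stop on an object; FORCE is the grip in N (left out, the last holds). Time passes only in rows, so rows that repeat a pose let the fingers close. It gives the time, the measured TCP pose, the force and the opening at its end, in the units of the state.
- env.observe(): the state, without advancing time (a new reading comes with each control period).
- env.get_image(name): name is "scene" or "top" or "wrist"; returns the picture (480x640x3 uint8, red, green, blue); there is no depth.
- env.camera_model(name): a dict with "fx", "fy", "cx", "cy" (pixels), "origin" and "orientation" of the camera in the world. Camera axes: x right, y up, looking along -z (the intrinsics and any distortion apply to the point x, -y, -z); pixel columns grow to the right and rows downward; lengths in m; the calibration is good to about 2 mm. A picture is of the moment at which its call begins: read the wrist's pose just before it. camera_model takes no time and is no camera call; for the wrist camera it gives the pose at the moment of the call.
- env.close_job(): hands the job in, once; it reports no verdict.
The state is a dict: "time_s": time; "q": joint angles; "qvel": joint speeds; "joint_efforts": joint torques, N m; "position": TCP position; "tool_rot": TCP orientation; "ft_force": force on the tool from outside, world axes, zero at the start; "wrist_torque": the same for the moment, N m; "grip_width": finger opening in m.
Only numpy, scipy, OpenCV 4.12 (cv2) and the standard library are available. Lean on these libraries where they do the work, as an engineer would, in place of code of your own. Each camera call takes 0.05 s, during which the arm holds its last target.

## Working session

There is one attempt and no reset: what is moved stays moved. The work goes in short steps, Python scripts to look and compute and a shell command to move; the robot and the scene stay as the last step left them, time stands still between calls to the robot, and variables do not carry over. Pictures are saved under pics/ and viewed, and the job is handed in when it is done.

```bash
ls; mkdir -p pics; python3 - <<'E'
from rig import env
import cv2
s=env.observe();print(s)
for n in("scene","top","wrist"):
    m=env.camera_model(n);print(n,m)
    cv2.imwrite(f"pics/{n}0.png",env.get_image(n)[:,:,::-1])
E
```

```text
pics
{'time_s': 0.0, 'q': array([-8.72758905e+01,  2.18424168e+01,  7.43840991e+01, -9.39169007e-04,
        8.38574426e+01, -1.23352080e+01]), 'qvel': array([ 0.00278462, -0.04656198,  0.05713971,  0.05370146,  0.01269641,
        0.01834861]), 'joint_efforts': array([ 2.38021756e-03, -4.48455012e+01, -2.31277353e+01, -1.35510518e-04,
        4.73506239e-03,  2.45818563e-05]), 'position': array([ 0.14288671, -0.53084218,  0.24470224]), 'tool_rot': array([[-8.59225102e-05,  9.65656911e-01,  2.59820559e-01],
       [ 1.46292146e-03,  2.59820404e-01, -9.65655848e-01],
       [-9.99998926e-01,  2.97125498e-04, -1.43500464e-03]]), 'ft_force': array([ 0.26133943, -0.34821708,  0.35851501]), 'wrist_torque': array([-0.00232395,  0.02727998, -0.04253531]), 'grip_width': 0.08546047789111531}
scene {'fx': 528.5670534269285, 'fy': 528.5670534269285, 'cx': 324.80047722910075, 'cy': 245.31293301121264, 'origin': array([1.132798  , 0.51199616, 1.05152219]), 'orientation': array([[-0.60095965, -0.63201749,  0.48928661],
       [ 0.79921274, -0.46725591,  0.37806204],
       [-0.01031976,  0.61824413,  0.78591838]])}
top {'fx': 570.7031157289504, 'fy': 570.7031157289504, 'cx': 326.9210760524139, 'cy': 226.6597191903631, 'origin': array([0.31775177, 0.04479516, 1.48327642]), 'orientation': array([[-0.02565372,  0.99044436, -0.13550596],
       [-0.99961363, -0.02686622, -0.00712652],
       [-0.01069896,  0.13527078,  0.9907509 ]])}
wrist {'fx': 375.9805466897091, 'fy': 375.9805466897091, 'cx': 320.5359072426773, 'cy': 237.24312981922955, 'origin': array([ 0.20821207, -0.51359104,  0.37425112]), 'orientation': array([[ 2.59978020e-01,  9.30208228e-01,  2.59083157e-01],
       [-9.65614118e-01,  2.50694386e-01,  6.88599974e-02],
       [-8.96556969e-04, -2.68076440e-01,  9.63397228e-01]])}
```

View pics/scene0.png

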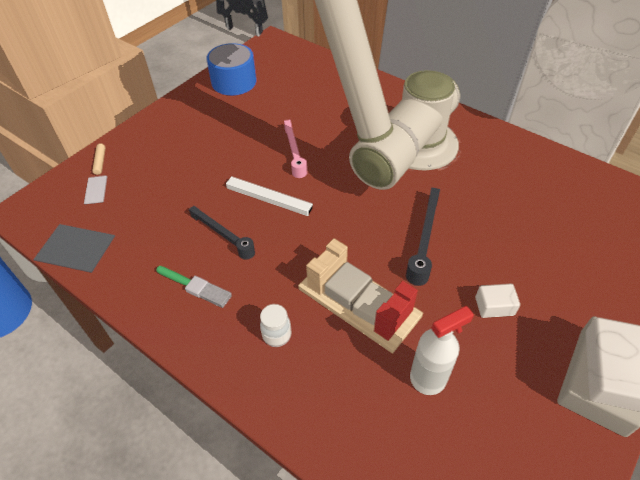

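View pics/top0.png

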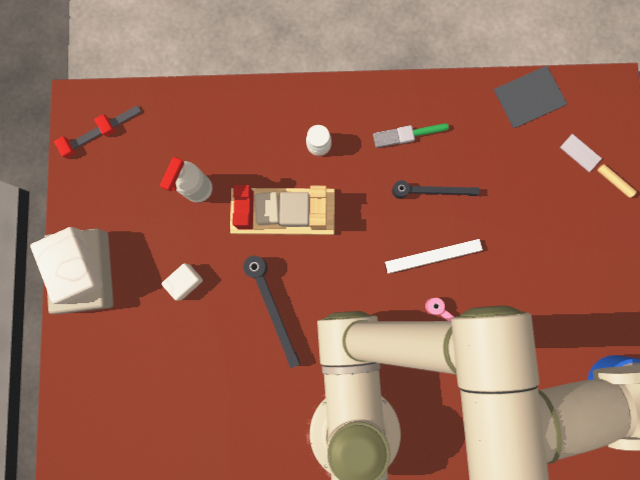

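View pics/wrist0.png

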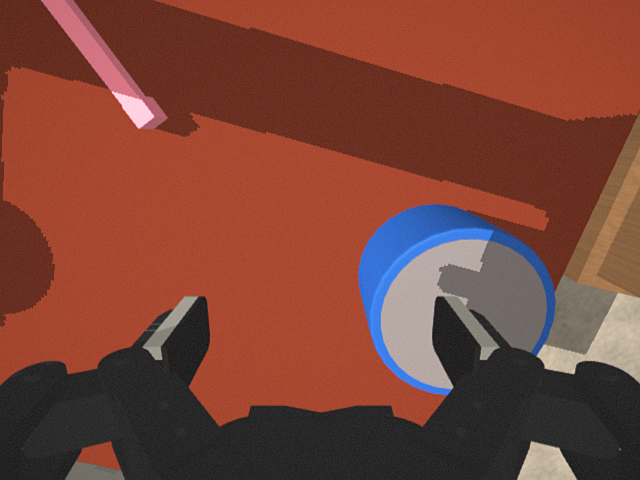

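The top view shows the cradle at about (283,210) with its red cheek on the left, and the bar from (387,268) to (482,244). The smaller black arm has its boss at (401,188) and its toe at (478,190). The larger black arm near (255,266) and the pink one are decoys.

```bash
cat > h.py <<'E'
import numpy as np, cv2
from rig import env
def cast(m,uv,z):
    d=m['orientation']@np.array([(uv[0]-m['cx'])/m['fx'],-(uv[1]-m['cy'])/m['fy'],-1.])
    o=m['origin'];return o+d*(z-o[2])/d[2]
def proj(m,p):
    c=m['orientation'].T@(np.asarray(p)-m['origin']);return np.array([m['cx']+m['fx']*c[0]/-c[2],m['cy']+m['fy']*c[1]/c[2]])
def tri(m1,u1,m2,u2):
    A=[];b=[]
    for m,u in((m1,u1),(m2,u2)):
        o=m['origin'];d=cast(m,u,0)-o;d/=np.linalg.norm(d);P=np.eye(3)-np.outer(d,d);A.append(P);b.append(P@o)
    return np.linalg.lstsq(np.vstack(A),np.hstack(b),rcond=None)[0]
E
python3 - <<'E'
from h import *
im=cv2.imread('pics/top0.png')
def crop(i,n,x,y,w,h,s):
    cv2.imwrite(n,cv2.resize(i[y:y+h,x:x+w],None,fx=s,fy=s,interpolation=cv2.INTER_CUBIC))
crop(im,'pics/t_cr.png',220,170,130,80,6)
crop(im,'pics/t_cl.png',380,165,120,120,5)
im=cv2.imread('pics/scene0.png')
crop(im,'pics/s_cr.png',290,230,140,120,5)
crop(im,'pics/s_bar.png',180,165,140,105,5)
E
```

```text
(no output)
```

View pics/t_cr.png

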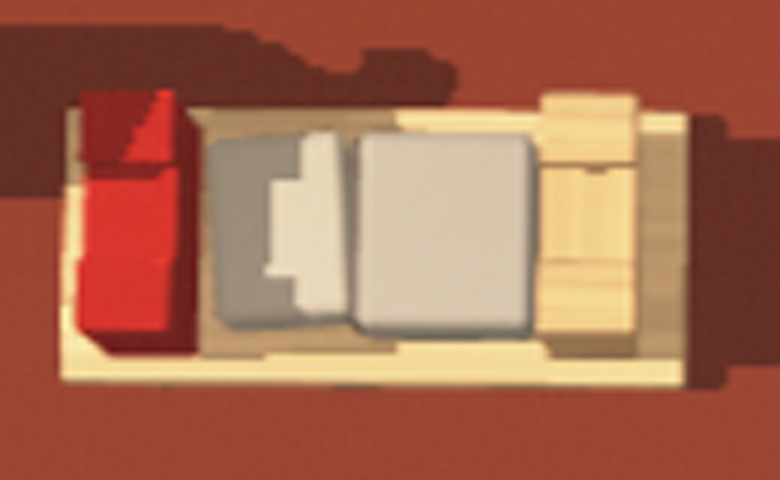

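View pics/t_cl.png

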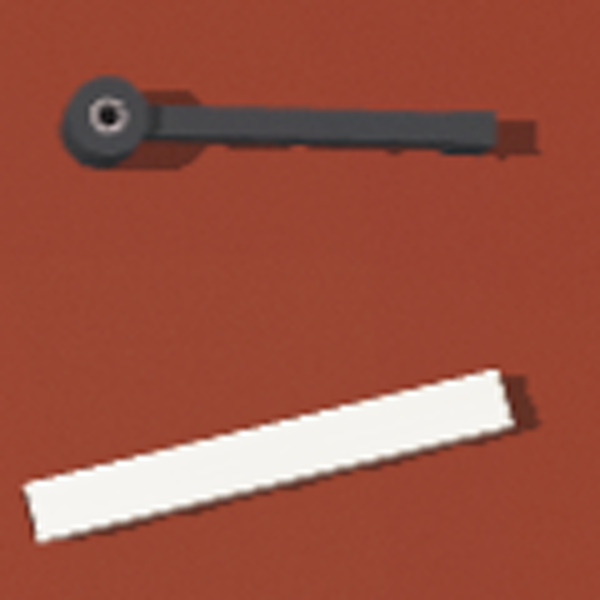

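View pics/s_cr.png

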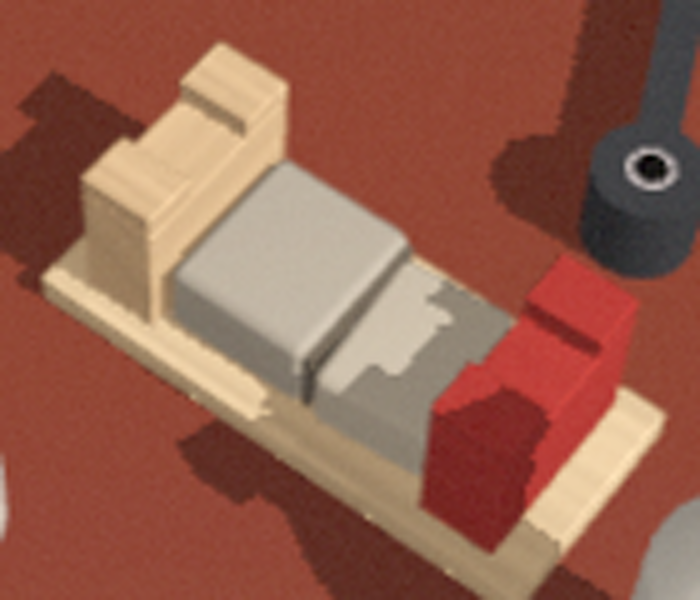

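View pics/s_bar.png

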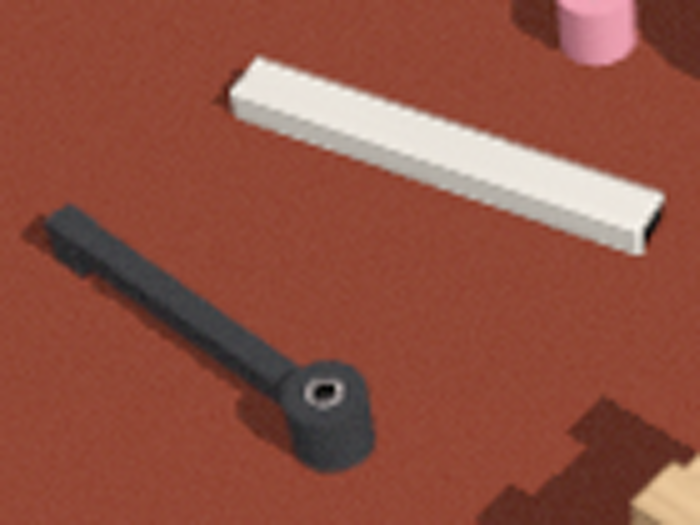

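Crops: the board corners, cheek tops, bolt hole (108,115 in the crop) and toe end (495,131) are all clear. Now I'll cast them onto planes at the known heights.

```bash
python3 - <<'E'
from h import *
np.set_printoptions(precision=4,suppress=True)
T=env.camera_model('top');S=env.camera_model('scene')
c=lambda x,y,ox,oy,s:((x+.5)/s-.5+ox,(y+.5)/s-.5+oy)
C=lambda p,z:cast(T,c(*p,220,170,6),z)
def rep(n,P,long):
    P=np.array(P);print(n,P.mean(0),[round(float(np.linalg.norm(P[i]-P[(i+1)%4])),4) for i in range(4)],'deg',np.degrees(np.arctan2(*(long(P))[[1,0]])))
b=[C(p,.018) for p in((66,108),(688,113),(686,386),(61,381))]
rep('board',b,lambda P:P[0]+P[3]-P[1]-P[2])
r=[C(p,.104) for p in((82,90),(175,90),(167,330),(78,328))]
w=[C(p,.104) for p in((541,93),(638,95),(635,333),(536,331))]
rep('red',r,lambda P:P[0]-P[3]);rep('plain',w,lambda P:P[0]-P[3])
R=np.mean(r,0);W=np.mean(w,0);print('cheek mid',(R+W)/2,np.linalg.norm(R-W),np.degrees(np.arctan2(*(R-W)[[1,0]])))
# bar
im=cv2.imread('pics/top0.png');m=np.zeros(im.shape[:2],np.uint8);m[230:290,375:500]=(im[230:290,375:500].min(2)>150)*255
k=max(cv2.findContours(m,0,1)[0],key=cv2.contourArea);B=cv2.boxPoints(cv2.minAreaRect(k));print(B)
P=[cast(T,p,.02) for p in B];rep('bar',P,lambda P:P[0]-P[1]);rep('bar',P,lambda P:P[1]-P[2])
h=c(108,115,380,165,5);H=cast(T,h,.038);t=cast(T,c(495,131,380,165,5),.03)
hs=c(324,391,180,165,5)
print('boss',H,'toe end',t,np.linalg.norm((H-t)[:2]),'deg',np.degrees(np.arctan2(*(H-t)[[1,0]])),'tri',tri(T,h,S,hs))
u=(t-H);u[2]=0;u/=np.linalg.norm(u);print('balance',H+.062*u)
# bar scene check, corners of top end
for p in((258,57),(664,193),(645,228),(230,95)):print('bar scene',cast(S,c(*p,180,165,5),.02))
# cradle in scene: ear-top corners
for p in((222,43),(288,84),(84,180),(148,220),(570,255),(637,301)):print('ear scene',cast(S,c(*p,290,230,5),.104))
print(r,w)
E
```

```text
board [0.5634 0.171  0.018 ] [0.2717, 0.1199, 0.27, 0.1202] deg 87.96346495081949
red [0.5673 0.2655 0.104 ] [0.0383, 0.0997, 0.0364, 0.0989] deg -1.1418201871003895
plain [0.5606 0.0764 0.104 ] [0.0399, 0.0987, 0.0403, 0.0987] deg -2.4179696053747164
cheek mid [0.564 0.171 0.104] 0.18920119342953584 87.98147145360716
[[384.4116 261.3875]
 [479.3723 238.2263]
 [482.1516 249.6216]
 [387.1909 272.7827]]
bar [ 0.4359 -0.2157  0.02  ] [0.252, 0.0301, 0.2514, 0.0299] deg 102.17577712122608
bar [ 0.4359 -0.2157  0.02  ] [0.252, 0.0301, 0.2514, 0.0299] deg 10.145947106860465
boss [ 0.6118 -0.1387  0.038 ] toe end [ 0.5994 -0.3391  0.03  ] 0.20076208829520434 deg 86.46994715581086 tri [ 0.6122 -0.1392  0.0371]
balance [ 0.608  -0.2006  0.038 ]
bar scene [ 0.4494 -0.3403  0.02  ]
bar scene [ 0.3967 -0.096   0.02  ]
bar scene [ 0.4223 -0.0887  0.02  ]
bar scene [ 0.4802 -0.3323  0.02  ]
ear scene [0.5136 0.0607 0.104 ]
ear scene [0.5151 0.0991 0.104 ]
ear scene [0.6128 0.0578 0.104 ]
ear scene [0.6132 0.0937 0.104 ]
ear scene [0.5192 0.2516 0.104 ]
ear scene [0.5225 0.2871 0.104 ]
[array([0.6175, 0.2832, 0.104 ]), array([0.6164, 0.2449, 0.104 ]), array([0.5168, 0.2489, 0.104 ]), array([0.5186, 0.2852, 0.104 ])] [array([0.6109, 0.0944, 0.104 ]), array([0.609 , 0.0546, 0.104 ]), array([0.5104, 0.0583, 0.104 ]), array([0.5123, 0.0985, 0.104 ])]
```

Measurements agree between the two views:

| Item | Position (m) | y axis |
|---|---|---|
| Cradle | (0.564, 0.171) | 88.0° |
| Bar | (0.4365, -0.215) | 102.2° |
| Clamp boss | (0.612, -0.139) | 86.5° |
| Clamp balance point | (0.608, -0.2006) | 86.5° |

The sizes also match those given: boss axis to toe end is 201 mm and the cheek spacing is 189 mm. First move is to above the bar.

```bash
python3 -m jog '[[1,0.12,0.365,-0.228,-1.522],[1,0.12,0.365,-0.228,-1.522],[1,0.12,0.365,-0.228,-1.522],[1,0.12,0.365,-0.228,-1.522],[1,0.12,0.365,-0.228,-1.522],[1,0.12,0.365,-0.228,-1.522],[1,0.12,0.365,-0.228,-1.522],[1,0.12,0.365,-0.228,-1.522],[1,0.12,0.365,-0.228,-1.522],[1,0.12,0.365,-0.228,-1.522],[1,0.12,0.365,-0.228,-1.522],[1,0.12,0.365,-0.228,-1.522],[1,0.12,0.365,-0.228,-1.522],[1,0.12,0.365,-0.228,-1.522],[1,0.12,0.365,-0.228,-1.522],[1,0.12,0.365,-0.228,-1.522]]' 40
python3 - <<'E'
from h import *
s=env.observe();print(s['time_s'],s['q'],s['position'],s['tool_rot'])
m=env.camera_model('wrist')
cv2.imwrite("pics/w1.png",env.get_image('wrist')[:,:,::-1])
print(proj(m,[.4365,-.215,.02]))
for s in(-1,1):print(proj(m,[.4365-.211*.125*s,-.215+.977*.125*s,.02]))
E
```

```text
time_s: 1.75
position: [0.436, -0.2164, 0.1254]
tool_rot: [[0.0, -0.211, 0.977], [-0.0, 0.977, 0.211], [-1.0, -0.0, 0.0]]
ft_force: [-0.0, 0.0, 0.3]
grip_width: 0.0855
1.75 [-4.03712943e+01  2.30775788e+01  9.48434147e+01  8.26924121e-04
  6.20638195e+01 -5.25598547e+01] [ 0.4359621  -0.21642507  0.125445  ] [[ 2.10202088e-04 -2.11123014e-01  9.77459477e-01]
 [-1.61978240e-04  9.77459478e-01  2.11123049e-01]
 [-9.99999965e-01 -2.02705671e-04  1.71266689e-04]]
[322.25796788 238.71256718]
[322.02021123 401.47668905]
[322.57157352  24.0235245 ]
```

View pics/w1.png

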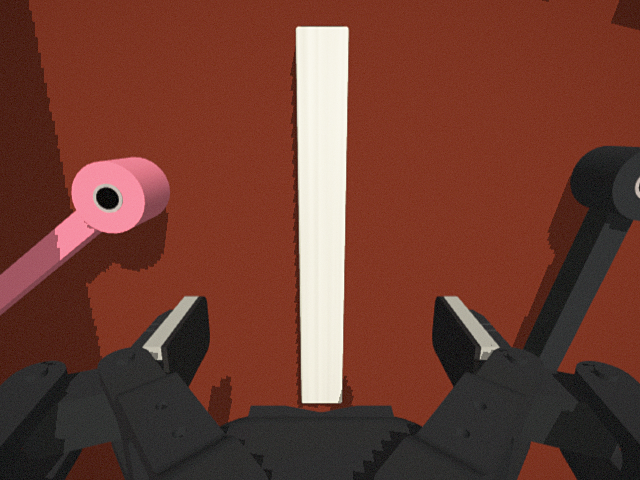

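The bar is centred between the fingers, with its ends at rows 26 and 404 against predictions of 24 and 401. Next: descend, grip and lift.

```bash
python3 -m jog '[[1,0.04,0,0,0],[1,0.08,0,0,0],[1,0.1065,0,0,0],[1,0.1065,0,0,0],[-1,0.1065,0,0,0],[-1,0.1065,0,0,0],[-1,0.1065,0,0,0],[-1,0.1065,0,0,0],[-1,0.1065,0,0,0],[-1,0.1065,0,0,0],[-1,0.1065,0,0,0],[-1,0.1065,0,0,0],[-1,0.1065,0,0,0],[-1,0.1065,0,0,0]]' 40
python3 -m jog '[[-1,-0.02,0,0,0],[-1,-0.06,0,0,0],[-1,-0.1,0,0,0],[-1,-0.14,0,0,0],[-1,-0.15,0,0,0],[-1,-0.15,0,0,0],[-1,-0.15,0,0,0]]' 40
python3 - <<'E'
from h import *
m=env.camera_model('wrist')
cv2.imwrite("pics/w2.png",env.get_image('wrist')[:,:,::-1])
E
```

```text
time_s: 3.2
position: [0.4366, -0.2164, 0.02]
tool_rot: [[0.002, -0.212, 0.977], [-0.001, 0.977, 0.212], [-1.0, -0.002, 0.001]]
ft_force: [-0.3, 0.9, 6.8]
grip_width: 0.0289
time_s: 3.9
position: [0.4355, -0.2156, 0.1675]
tool_rot: [[-0.002, -0.212, 0.977], [0.002, 0.977, 0.212], [-1.0, 0.002, -0.002]]
ft_force: [0.0, 0.4, -2.3]
grip_width: 0.0288
```

View pics/w2.png

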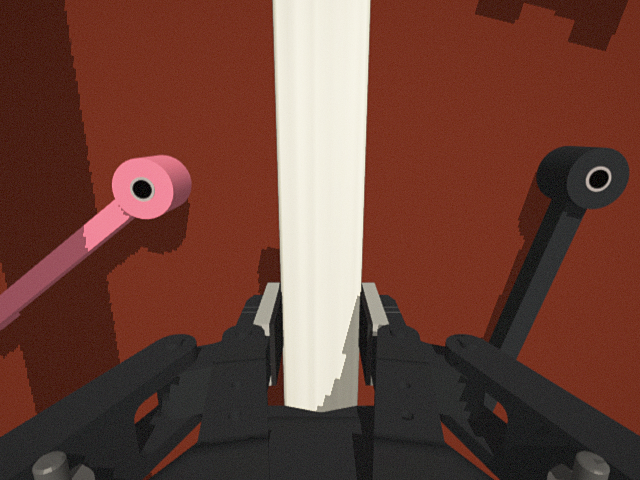

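The bar is gripped level and centred (width 29 mm) and lifted to 0.167 m. Next, carry it above the cradle.

```bash
python3 -m jog '[[-1,0,0.035,0.02,0.02],[-1,0,0.07,0.041,0.05],[-1,0,0.105,0.062,0.075],[-1,0,0.14,0.083,0.1],[-1,0,0.175,0.103,0.125],[-1,0,0.21,0.124,0.15],[-1,0,0.245,0.145,0.175],[-1,0,0.28,0.165,0.2],[-1,0,0.315,0.186,0.225],[-1,0,0.34,0.2,0.24],[-1,0,0.351,0.207,0.248],[-1,0,0.351,0.207,0.248],[-1,0,0.351,0.207,0.248],[-1,0,0.351,0.207,0.248]]' 40
python3 - <<'E'
from h import *
s=env.observe();print(s['time_s'],s['position'],s['tool_rot'])
cv2.imwrite("pics/w3.png",env.get_image('wrist')[:,:,::-1])
cv2.imwrite("pics/t3.png",cv2.resize(env.get_image('top')[130:270,180:400,::-1],None,fx=3.6,fy=3.6,interpolation=cv2.INTER_CUBIC))
E
```

```text
time_s: 5.35
position: [0.5636, 0.1696, 0.1685]
tool_rot: [[-0.001, 0.035, 0.999], [-0.0, 0.999, -0.035], [-1.0, -0.0, -0.001]]
ft_force: [-0.1, -0.2, -2.9]
grip_width: 0.0289
5.35 [0.56361645 0.16957315 0.16847324] [[-9.89923112e-04  3.52227860e-02  9.99378995e-01]
 [-3.32309954e-04  9.99379418e-01 -3.52231301e-02]
 [-9.99999455e-01 -3.66971778e-04 -9.77603901e-04]]
```

View pics/w3.png

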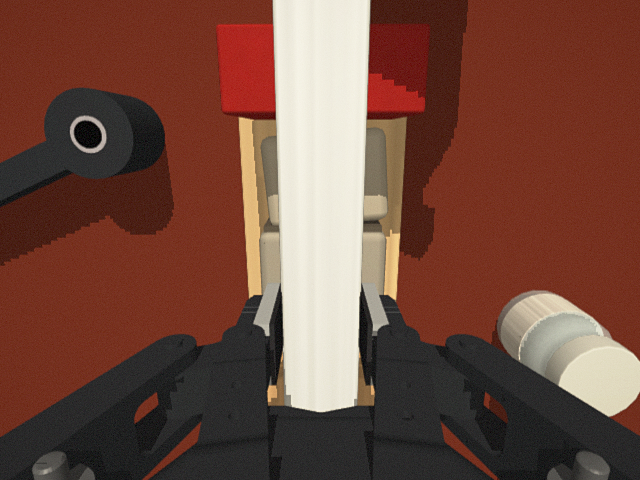

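View pics/t3.png

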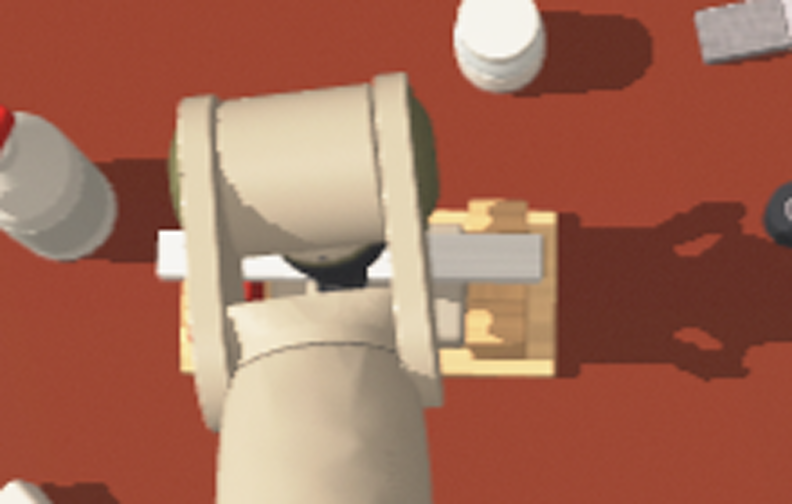

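The bar is over the cradle. The wrist view has the bar's centre column at 321 and the red cheek's at 323, so it is aligned. Lower it.

```bash
python3 -m jog '[[-1,0.015,0.0015,0,0],[-1,0.03,0.0015,0,0],[-1,0.04,0.0015,0,0],[-1,0.046,0.0015,0,0],[-1,0.05,0.0015,0,0],[-1,0.053,0.0015,0,0],[-1,0.055,0.0015,0,0],[-1,0.057,0.0015,0,0],[-1,0.058,0.0015,0,0],[-1,0.058,0.0015,0,0],[-1,0.058,0.0015,0,0]]' 40
python3 - <<'E'
from h import *
cv2.imwrite("pics/w4.png",env.get_image('wrist')[:,:,::-1])
cv2.imwrite("pics/s4.png",cv2.resize(env.get_image('scene')[200:360,260:460,::-1],None,fx=3.6,fy=3.6,interpolation=cv2.INTER_CUBIC))
E
```

```text
time_s: 6.55
position: [0.564, 0.1724, 0.111]
tool_rot: [[0.0, 0.034, 0.999], [0.0, 0.999, -0.034], [-1.0, 0.0, 0.0]]
ft_force: [-0.1, -0.1, -1.8]
grip_width: 0.0289
```

View pics/w4.png

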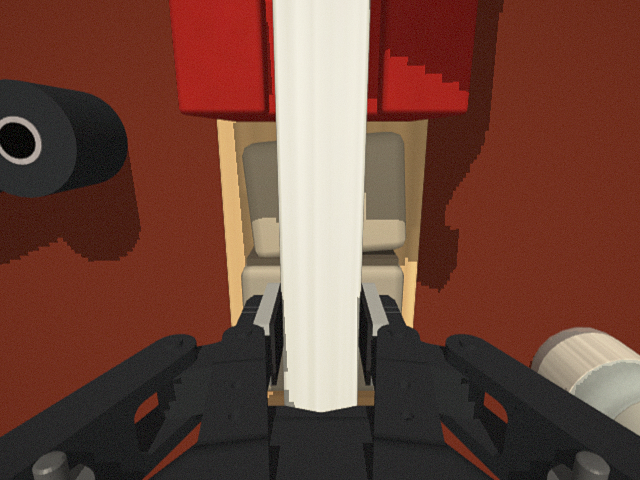

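View pics/s4.png

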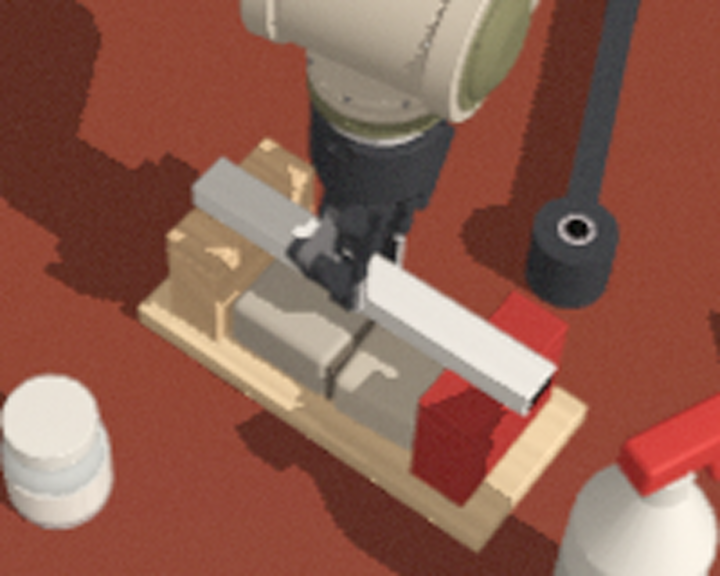

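The bar is between the ears of the red cheek's notch (ear edges at columns 268 and 382) and level with the plain notch. Lower the last millimetre, release, back off.

```bash
python3 -m jog '[[-1,0.001,0,0,0],[-1,0.0015,0,0,0],[-1,0.0015,0,0,0]]' 40
python3 -m jog '[[-0.1,0,0,0,0],[-0.1,0,0,0,0],[0,0,0,0,0],[0.3,0,0,0,0],[0.6,0,0,0,0],[0.6,0,0,0,0],[0.6,0,0,0,0],[0.6,0,0,0,0],[0.6,-0.02,0,0,0],[0.6,-0.05,0,0,0],[0.6,-0.1,0,0,0],[0.6,-0.1,0,0,0],[0.6,-0.1,0,0,0]]' 40
python3 - <<'E'
from h import *
m=env.camera_model('wrist');print(m)
cv2.imwrite("pics/w5.png",env.get_image('wrist')[:,:,::-1])
cv2.imwrite("pics/s5.png",cv2.resize(env.get_image('scene')[200:360,260:460,::-1],None,fx=3.6,fy=3.6,interpolation=cv2.INTER_CUBIC))
a=np.radians(88)
y=np.array([np.cos(a),np.sin(a),0]);x=np.array([np.sin(a),-np.cos(a),0])
for sx in(-1,1):
  for sy in(-1,1):print(sx,sy,proj(m,np.array([.5637,.171,.11])+x*.015*sx+y*.125*sy))
E
```

```text
time_s: 6.95
position: [0.564, 0.1724, 0.11]
tool_rot: [[0.001, 0.034, 0.999], [0.0, 0.999, -0.034], [-1.0, 0.0, 0.001]]
ft_force: [-1.7, -0.3, 5.1]
grip_width: 0.029
time_s: 8.25
position: [0.5641, 0.1724, 0.2102]
tool_rot: [[0.002, 0.034, 0.999], [0.0, 0.999, -0.034], [-1.0, 0.0, 0.002]]
ft_force: [0.3, 0.2, -1.0]
grip_width: 0.068
{'fx': 375.9805466897091, 'fy': 375.9805466897091, 'cx': 320.5359072426773, 'cy': 237.24312981922955, 'origin': array([0.56584093, 0.24004978, 0.33965639]), 'orientation': array([[ 0.99942809,  0.03310638,  0.00688876],
       [-0.03374057,  0.96274974,  0.26828068],
       [ 0.00224965, -0.26835968,  0.96331616]])}
-1 -1 [299.25005746 409.66717461]
-1 1 [292.85270292  26.62382586]
1 -1 [340.5188938  409.64145648]
1 1 [347.54696715  26.72781288]
```

View pics/w5.png

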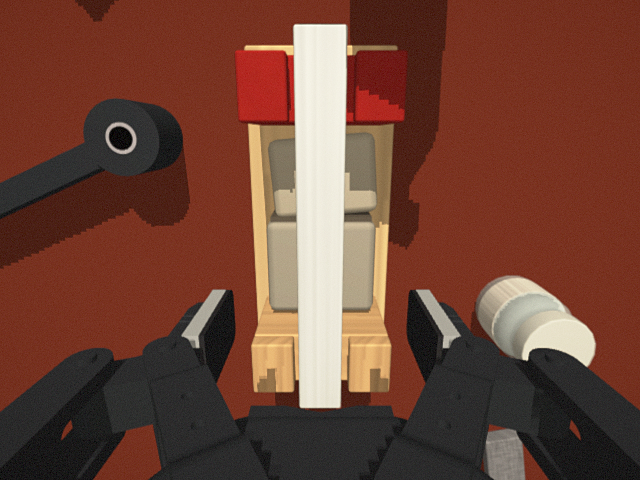

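View pics/s5.png

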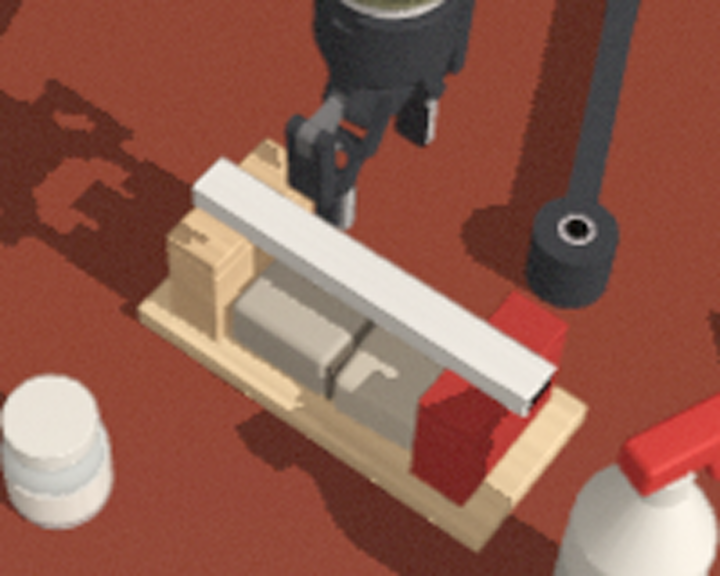

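The bar sits in both notches, and all four corners match the prediction within about 2 px. Now move above the clamp arm's balance point.

```bash
python3 -m jog '[[0.6,0,-0.035,0.005,0.01],[0.6,0,-0.075,0.011,0.026],[0.6,0,-0.12,0.018,0.026],[0.6,0,-0.165,0.025,0.026],[0.6,0.01,-0.21,0.032,0.026],[0.6,0.02,-0.255,0.039,0.026],[0.6,0.04,-0.3,0.046,0.026],[0.6,0.06,-0.34,0.052,0.026],[0.6,0.08,-0.371,0.0566,0.026],[0.6,0.08,-0.371,0.0566,0.026],[0.6,0.08,-0.371,0.0566,0.026],[0.6,0.08,-0.371,0.0566,0.026]]' 60
python3 - <<'E'
from h import *
s=env.observe();print(s['time_s'],s['q'],s['position'],s['tool_rot'])
m=env.camera_model('wrist')
cv2.imwrite("pics/w6.png",env.get_image('wrist')[:,:,::-1])
print(proj(m,[.6118,-.1387,.038]),proj(m,[.608,-.2006,.03]),proj(m,[.5994,-.3391,.03]))
E
```

```text
time_s: 9.55
position: [0.6079, -0.1993, 0.1294]
tool_rot: [[-0.0, 0.059, 0.998], [0.0, 0.998, -0.059], [-1.0, 0.0, -0.0]]
ft_force: [-0.0, 1.1, 0.4]
grip_width: 0.0683
9.55 [-2.87435198e+01  3.61749315e+01  6.89131405e+01  1.28282454e-02
  7.49327992e+01 -2.53620220e+01] [ 0.60787745 -0.19933059  0.12939342] [[-2.15412818e-04  5.90421933e-02  9.98255465e-01]
 [ 3.64729268e-04  9.98255426e-01 -5.90421123e-02]
 [-9.99999910e-01  3.51374557e-04 -2.36571431e-04]]
[321.54717558 145.10561532] [321.20670136 245.1090474 ] [320.51981709 426.01574894]
```

View pics/w6.png

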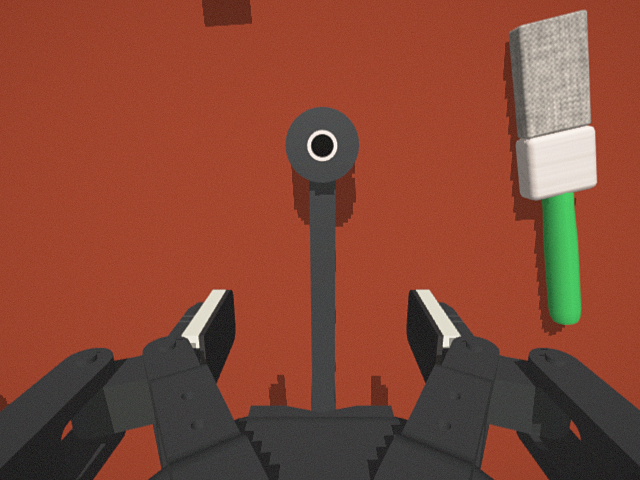

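The boss hole is at (322,146), matching the prediction of (321.5,145). Descend, grip firmly, then lift a little.

```bash
python3 -m jog '[[0.6,0.03,-0.0013,0,0],[0.6,0.07,-0.0013,0,0],[0.6,0.1,-0.0013,0,0],[0.6,0.1065,-0.0013,0,0],[0.6,0.1065,-0.0013,0,0],[-1,0.1065,-0.0013,0,0],[-1,0.1065,-0.0013,0,0],[-1,0.1065,-0.0013,0,0],[-1,0.1065,-0.0013,0,0],[-1,0.1065,-0.0013,0,0],[-1,0.1065,-0.0013,0,0],[-1,0.1065,-0.0013,0,0],[-1,0.1065,-0.0013,0,0],[-1,0.1065,-0.0013,0,0]]' 90
python3 -m jog '[[-1,-0.01,0,0,0],[-1,-0.03,0,0,0],[-1,-0.05,0,0,0],[-1,-0.07,0,0,0],[-1,-0.08,0,0,0],[-1,-0.08,0,0,0],[-1,-0.08,0,0,0],[-1,-0.08,0,0,0],[-1,-0.08,0,0,0],[-1,-0.08,0,0,0]]' 90
python3 - <<'E'
from h import *
s=env.observe();print(s['time_s'],s['ft_force'],s['wrist_torque'])
m=env.camera_model('wrist')
cv2.imwrite("pics/w7.png",env.get_image('wrist')[:,:,::-1])
cv2.imwrite("pics/s7.png",cv2.resize(env.get_image('scene')[160:310,160:360,::-1],None,fx=3.6,fy=3.6,interpolation=cv2.INTER_CUBIC))
E
```

```text
time_s: 11.0
position: [0.6084, -0.2019, 0.0242]
tool_rot: [[0.002, 0.06, 0.998], [-0.001, 0.998, -0.06], [-1.0, -0.001, 0.002]]
ft_force: [-0.3, -0.1, 6.4]
grip_width: 0.014
time_s: 12.0
position: [0.6076, -0.2016, 0.1021]
tool_rot: [[-0.001, 0.06, 0.998], [0.001, 0.998, -0.06], [-1.0, 0.001, -0.001]]
ft_force: [-0.4, 0.8, -6.1]
grip_width: 0.0144
12.0 [-0.36637458  0.79143588 -6.10949321] [-0.02395187 -0.0303495   0.01991905]
```

View pics/w7.png

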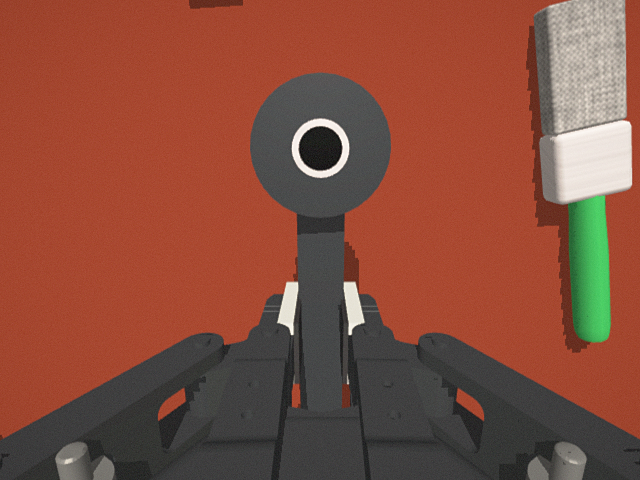

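View pics/s7.png

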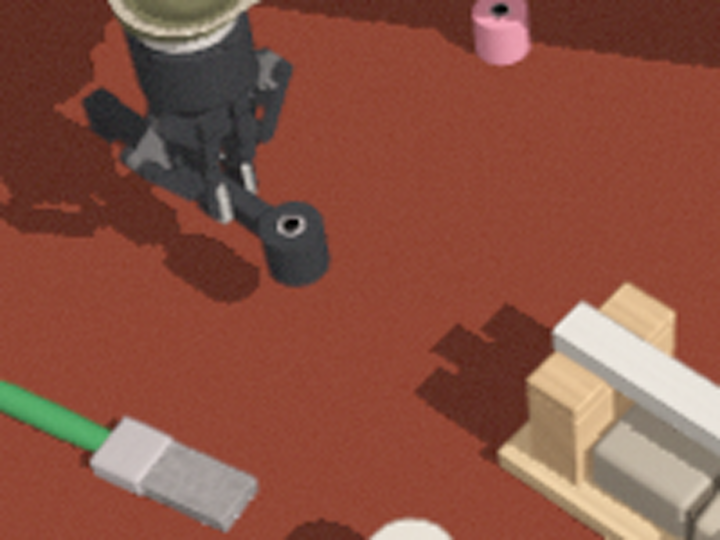

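The arm is held level: wrist torque is about 0, weight is 6.1 N and the shadow is clear of the boss. Next I check its level numerically, and the spray bottle clearance at the goal.

```bash
python3 - <<'E'
from h import *
np.set_printoptions(precision=4,suppress=True)
T=env.camera_model('top');S=env.camera_model('scene');W=env.camera_model('wrist')
hs=((291+.5)/3.6-.5+160,(224+.5)/3.6-.5+160)
print('hole',tri(W,(321,148),S,hs),'expect z',.1021-.003+.017)
print('bottle base centre approx',cast(S,(431,380),0), 'head top',[cast(T,p,.23) for p in((172,174),(165,187),(183,162))],'body top',cast(T,(203,187),.0))
print(env.observe()['position'])
E
```

```text
hole [ 0.6115 -0.1387  0.1157] expect z 0.1161
bottle base centre approx [0.6335 0.4025 0.    ] head top [array([0.6182, 0.3994, 0.23  ]), array([0.5888, 0.4149, 0.23  ]), array([0.6453, 0.3748, 0.23  ])] body top [0.6358 0.3816 0.    ]
[ 0.6077 -0.2016  0.1025]
```

The boss hole triangulates to z 0.1157 against 0.1161 expected, so the arm is level, with its boss at (0.6115, -0.1387). The bottle is at about (0.63, 0.40), well clear of the goal. Now lift and carry.

```bash
python3 -m jog '[[-1,-0.02,0,0,0],[-1,-0.05,0,0,0],[-1,-0.075,0,0,0],[-1,-0.09,0.01,-0.002,0],[-1,-0.09,0.035,-0.006,0],[-1,-0.09,0.065,-0.011,-0.005],[-1,-0.09,0.095,-0.016,-0.01],[-1,-0.09,0.125,-0.021,-0.015],[-1,-0.09,0.155,-0.026,-0.02],[-1,-0.09,0.185,-0.031,-0.026],[-1,-0.09,0.215,-0.036,-0.026],[-1,-0.09,0.245,-0.041,-0.026],[-1,-0.09,0.275,-0.046,-0.026],[-1,-0.09,0.305,-0.051,-0.026],[-1,-0.09,0.335,-0.056,-0.026],[-1,-0.09,0.36,-0.06,-0.026],[-1,-0.09,0.38,-0.064,-0.026],[-1,-0.085,0.393,-0.066,-0.026],[-1,-0.081,0.4,-0.067,-0.026],[-1,-0.081,0.4013,-0.067,-0.026]]' 90
python3 -m jog '[[-1,0,0,0,0],[-1,0,0,0,0],[-1,0,0,0,0],[-1,0,0,0,0],[-1,0,0,0,0]]' 90
python3 - <<'E'
from h import *
s=env.observe();print(s['time_s'],s['position'],s['ft_force'],s['wrist_torque'],s['qvel'])
cv2.imwrite("pics/w8.png",env.get_image('wrist')[:,:,::-1])
i=env.get_image('scene')[:,:,::-1];cv2.imwrite("pics/s8f.png",i)
cv2.imwrite("pics/s8.png",cv2.resize(i[170:350,260:460],None,fx=3.3,fy=3.3,interpolation=cv2.INTER_CUBIC))
E
```

```text
time_s: 14.1
position: [0.5644, 0.2033, 0.1827]
tool_rot: [[-0.002, 0.033, 0.999], [-0.0, 0.999, -0.033], [-1.0, -0.001, -0.002]]
ft_force: [-0.1, -1.4, -5.4]
grip_width: 0.014
time_s: 14.6
position: [0.565, 0.2027, 0.1839]
tool_rot: [[0.0, 0.034, 0.999], [0.0, 0.999, -0.034], [-1.0, 0.0, 0.0]]
ft_force: [0.5, -0.1, -5.8]
grip_width: 0.0138
14.6 [0.56504682 0.20267734 0.18391579] [ 0.53772249 -0.06556249 -5.76195886] [ 0.00932774 -0.02395911  0.02487199] [ 0.17519036  0.05894292  0.11852892 -0.01292111 -0.09263697 -0.00704612]
```

View pics/w8.png

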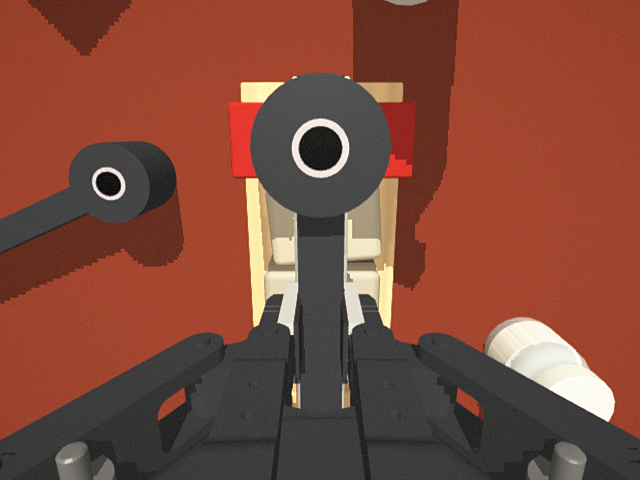

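View pics/s8.png

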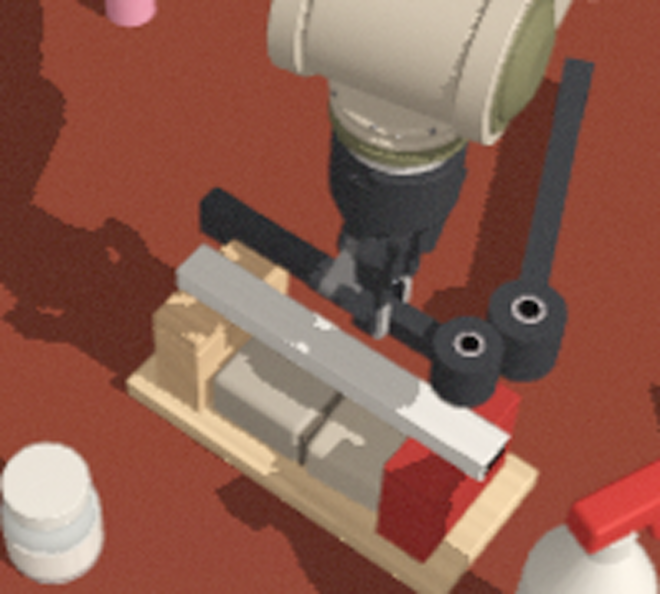

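```bash
python3 - <<'E'
from h import *
np.set_printoptions(precision=4,suppress=True)
S=env.camera_model('scene');W=env.camera_model('wrist')
c=lambda x,y:((x+.5)/3.3-.5+260,(y+.5)/3.3-.5+170)
H=tri(W,(321,148),S,c(470,343));a=np.radians(88);y=np.array([np.cos(a),np.sin(a)])
C=np.array([.5637,.171]);print('hole',H,'goal boss',C+.095*y,'plain',C-.095*y)
# toe end, top face centre, from scene at height hole-.008
for p in((203,207),(216,188),(210,197)):
    t=cast(S,c(*p),H[2]-.008);d=(t-H)[:2];print('toe end',t,np.linalg.norm(d),'toe',H[:2]+d/np.linalg.norm(d)*.19)
s=env.observe();print(s['time_s'],s['position'],s['qvel'],s['ft_force'],s['grip_width'])
E
python3 -m jog '[[-1,0,0,0,0],[-1,0,0,0,0],[-1,0,0,0,0],[-1,0,0,0,0],[-1,0,0,0,0]]' 90
```

```text
hole [0.567  0.266  0.1972] goal boss [0.567  0.2659] plain [0.5604 0.0761]
toe end [0.5726 0.07   0.1892] 0.19604050993504057 toe [0.5725 0.0761]
toe end [0.5549 0.0672 0.1892] 0.19920163613966357 toe [0.5555 0.0763]
toe end [0.5633 0.0686 0.1892] 0.19741995048372724 toe [0.5634 0.076 ]
14.7 [0.565  0.2028 0.1839] [ 0.1308 -0.0181 -0.0929 -0.0695  0.0304  0.0489] [ 0.3659 -0.7426 -5.197 ] 0.014004107125310705
time_s: 15.2
position: [0.565, 0.203, 0.1838]
tool_rot: [[-0.0, 0.034, 0.999], [0.0, 0.999, -0.034], [-1.0, 0.0, -0.0]]
ft_force: [0.9, -1.1, -5.7]
grip_width: 0.0138
```

The boss is within 1 mm of its goal and the toe within about 4 mm. The arm is level and still, and the clearance is about 50 mm. I'm handing in.

```bash
python3 -c "
from rig import env
print(env.close_job()); s=env.observe(); print(s['time_s'],s['position'],s['grip_width'])"
```

```text
the job is handed in; nothing more can be done
None
the job is handed in; nothing more can be done
```

I laid the bar in both notches and let go of it. The smaller black clamp arm is held at its balance point above the bar. The job was handed in at about 15.2 s of the 69 s allowed; no verdict was reported.

- **Bar:** after I let go and backed off, its corners in the wrist picture were within about 2 px of where they should be. The last scene picture still showed it seated.
- **Clamp arm position:** the boss measured within 1 mm of the red cheek's notch centre, and the toe within about 4 mm of the plain cheek's.
- **Level, height and grip:** the hole height matched a level arm to about 1 mm, and wrist torque was near zero. By calculation the air gap to the bar is about 50 mm. The grip is about 1 mm from the balance point, and the arm was still.
- **Bystanders:** none were touched, judging by the planned paths and the pictures. I did not measure their positions again at the end.
- **Small disagreements:**
  - The wrist read about 6 N upward during each pick-up grip, probably the fingertips brushing the bench.
  - The toe end in the last scene picture came out 197 mm from the boss axis instead of 201 mm, which I put down to picking the pixel.

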